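# Free the jammed cover plate and load the code reader

## Robot

A 6-joint arm with a two-finger parallel gripper is mounted at the origin on the work surface. World frame = base frame: x ahead of the robot, y to its left, z up, the work surface at z = 0. Lengths are in m, angles in degrees, forces in N, time in s.
With the tool pointing down it reaches from about 0.325 to 0.85 m from the base axis. Payload 15.5 kg.
Tool frame: the origin (TCP) lies midway between the tips of the shut fingers; the grasp point (between the pads) lies 19 mm behind it; z points along the fingers, y is the line along which they close (so a half turn about z gives the same grasp; the last joint's range is limited). The gripper opens to 91 mm and grips with 3 to 60 N. Pads are 32 mm wide; open, the fingers measure 118 mm over their backs; the gripper's body (76 mm by 178 mm) begins 60 mm behind the grasp point.
Start: joints at [58.986, 28.281, 77.091, -0, 74.628, -5.472], TCP at [0.269, 0.564, 0.214] pointing down, gripper open.
Joint ranges: [-166.48, 166.48], [-47.26, 123.95], [12.59, 153.08], [-70.14, 250.14], [6.76, 159.57], [-176.63, 176.63]. Speed limits (degrees/s): [108.29, 108.29, 147.25, 172.46, 172.46, 172.46].

## Interface

Orientations are given as a 3x3 rotation matrix whose columns are the frame's x, y, z axes.
In Python, from bench import ctrl gives the robot as it stands. The module is installed in compiled form; this text tells all that it offers. Calls block until the motion is done:
- ctrl.goto(position, orientation): joint-space move of the TCP to a pose.
- ctrl.move_l(position, vel=0.15, ori=None, contact_N=None): straight line of the TCP; ori=None keeps the orientation; vel is the mean speed in m/s. With contact_N (N) it stops when the force on the tool has changed by that much, and returns True; else False.
- ctrl.movej(angles): joint-space move.
- ctrl.command_gripper(opening): opening from 0.0 (shut) to 1.0 (fully open); the grip force is fixed at half the most; returns when the fingers have stopped.
- ctrl.sleep(seconds).
- ctrl.ik(position, orientation): joint angles nearest the present ones, or None.
- ctrl.read_camera(name): name is "scene" or "top"; returns the picture (384x512x3 uint8, blue, green, red); there is no depth.
- ctrl.camera_params(name): a dict with "fx", "fy", "cx", "cy" (pixels), "pose" (4x4, takes a point from camera to world coordinates). Camera axes: x right, y up, looking along -z (the intrinsics and any distortion apply to the point x, -y, -z); pixel columns grow to the right and rows downward; lengths in m; the calibration is good to about 2 mm. A picture is of the moment at which its call begins. camera_params takes no time and is no camera call.
A pose or a line that the arm cannot do raises ctrl.MotionError and nothing moves.
- ctrl.sign_off(): hands the job in; it is judged then, once.
Readings, each from a call of its own:
- ctrl.current_t(): time.
- ctrl.current_q(): joint angles.
- ctrl.current_dq(): joint speeds.
- ctrl.current_effort(): joint torques, N m.
- ctrl.current_tool_pos(): TCP position.
- ctrl.current_eef_rot(): TCP orientation.
- ctrl.current_contact_force(): force on the tool from outside, world axes, zero at the start.
- ctrl.current_wrist_torque(): the same for the moment, N m.
- ctrl.current_grip_width(): opening from 0.0 (shut) to 1.0 (fully open).
- ctrl.current_grasp_force(): force on a finger pad.
Only numpy, scipy, OpenCV 4.12 (cv2) and the standard library are available. Lean on these libraries where they do the work, as an engineer would, in place of code of your own. Each camera call takes 0.05 s, during which the arm holds its last target. There are 200 camera calls.

## Task

The cover plate is jammed crosswise under the rims of the reader's left bay: turn it straight to free its corners, lift it out and lay it flat, centred and lengthwise on the black rubber mat. Then stand every wide jar upright in the left bay and every slim bottle upright in the right bay (however many there are), each with its label facing squarely across the tray to the long reader bar; once all that is done, press the scan key fully down and let it go. Do not disturb the other things on the bench, and leave everything in place when you finish.

Things in the scene. Friction and masses are not known exactly. Their poses are not given: they have to be found in the camera images.
- station: fixed station: shallow steel tray, 132 (x) x 312 (y) x 22 mm, with a long grey reader bar (50 x 312 x 70 mm tall, near face at x = 88 mm) along its far side. Origin: centre of the tray's underside; x points across the tray to the bar, away from the robot; y along the tray to the robot's left. Floor 4 mm thick, walls 6 mm; a 22 mm high, 6 mm thick wall at y = 0 parts two bays.
- bay_left (a point): centre of the left bay's floor (station x = 0, y = 76.5, z = 4 mm). Each bay is 120 (x) x 147 (y) mm inside; along its near and far sides the rim is turned inward by 14 mm, 17 to 22 mm above the tray's underside, so the opening is 92 mm in x.
- bay_right (a point): centre of the right bay's floor (station x = 0, y = -76.5, z = 4 mm); same size and rims as the left bay.
- reader (a point): middle of the reader bar's long dark window (station x = 88, y = 0, z = 45 mm). The window runs the length of the bar and looks straight across the tray in the station's -x direction.
- plate: loose aluminium plate 118 (own x) x 50 (y) x 8 mm; upright black grip on its middle 50 (x) x 14 (y) mm, up to 58 mm. Origin: centre of underside. 0.14 to 0.28 kg. Starts flat in the left bay, turned 34 to 42 degrees anticlockwise (from above) from the tray's length, two diagonal corners under the rims. Turned until its length runs along the tray (y) it comes straight up.
- mat: fixed black rubber mat on the bench, 160 (own x) x 90 (own y) x 4 mm. Origin: centre of its underside.
- key (a joint): travel of the scan key, a grey round push button: 0 up, 0.006 m fully down (takes 5 N); it springs back.
- key_top (a point): centre of the top of the scan key, a 32 mm wide round button on a black housing on the bench to the left of the station.
- jar1: wide white jar, 54 mm diameter, 68 mm tall, black cap 52 mm wide (top 14 mm). Origin: centre of underside, z up. Dark label on one side (27 x 30 mm, centred 29 mm up); a white stripe on the cap runs from the centre to the rim on that side. Own +x points from the jar's axis out through the label. Heavy base, 0.14 to 0.28 kg. May be absent.
- jar2: wide white jar, 54 mm diameter, 68 mm tall, black cap 52 mm wide (top 14 mm). Origin: centre of underside, z up. Dark label on one side (27 x 30 mm, centred 29 mm up); a white stripe on the cap runs from the centre to the rim on that side. Own +x points from the jar's axis out through the label. Heavy base, 0.14 to 0.28 kg. May be absent.
- bottle1: slim white bottle, 40 mm diameter up to 54 mm, then a shoulder and a 26 mm wide black cap, 72 mm tall in all. Origin: centre of underside, z up. Dark label on one side (19 x 30 mm, centred 29 mm up); a white stripe on the cap points to that side. Own +x points from the axis out through the label. Heavy base, 0.1 to 0.2 kg. May be absent.
- bottle2: slim white bottle, 40 mm diameter up to 54 mm, then a shoulder and a 26 mm wide black cap, 72 mm tall in all. Origin: centre of underside, z up. Dark label on one side (19 x 30 mm, centred 29 mm up); a white stripe on the cap points to that side. Own +x points from the axis out through the label. Heavy base, 0.1 to 0.2 kg. May be absent.
- beaker: small glass beaker, 60 mm wide, 65 mm tall, origin at the centre of its underside. Bystander: it is not part of the job, leave it where it is.
- spanner: steel spanner 150 mm long lying flat along its own x, origin near its middle. Bystander: it is not part of the job, leave it where it is.
- stopper: black rubber stopper, 26 mm wide, 24 mm tall, standing among the jars and bottles; origin at the centre of its underside. Bystander: it is not part of the job, leave it where it is.
- tipbox: closed white box 120 (x) x 85 (y) x 55 mm, origin at the centre of its underside. Bystander: it is not part of the job, leave it where it is.
- dish: shallow glass dish 90 mm wide, 18 mm tall, origin at the centre of its underside. Bystander: it is not part of the job, leave it where it is.
- solvent: amber glass bottle 72 mm wide, 130 mm tall, origin at the centre of its underside. Bystander: it is not part of the job, leave it where it is.
Things that resemble listed ones, but are neither listed nor needed, are in the scene too. What is shaped like the plate but purple or turquoise is not meant.

How it is judged (in metres and radians):
On the way, in this order (a step that is already met when the one before it is completed fails the run):
1. the plate lies on the mat, and all jars and bottles present stand in their bays with labels facing the reader (horizontal distance between plate and mat below 0.03 m and z of plate in the frame of mat below 0.01 m and angle between plate's own z axis and vertical below 0.1 rad and angle between the x axis of plate and the x axis of mat, either way round below 0.3 rad and contact force between each of plate, jar1, jar2, bottle1, bottle2 and the fingers below 0.3 N and x of jar1 in the frame of station between -0.04 and 0.04 m and y of jar1 in the frame of station between 0.015 and 0.145 m and z of each of jar1, jar2, bottle1, bottle2 in the frame of station below 0.01 m and angle between each of jar1, jar2, bottle1, bottle2's own z axis and vertical below 0.12 rad and angle between the x axis of each of jar1, jar2, bottle1, bottle2 and the x axis of station, either way round below 0.35 rad and x of reader in the frame of jar1 above 0 m and linear speed of each of jar1, jar2, bottle1, bottle2 below 0.02 m/s and x of jar2 in the frame of station between -0.04 and 0.04 m and y of jar2 in the frame of station between 0.015 and 0.145 m and x of reader in the frame of jar2 above 0 m and x of bottle1 in the frame of station between -0.04 and 0.04 m and y of bottle1 in the frame of station between -0.145 and -0.015 m and x of reader in the frame of bottle1 above 0 m and x of bottle2 in the frame of station between -0.04 and 0.04 m and y of bottle2 in the frame of station between -0.145 and -0.015 m and x of reader in the frame of bottle2 above 0 m), for 0.2 s.
2. the scan key is pressed down (value of joint key above 0.0045 m), for 0.05 s.
At the end, for the whole second after the job is handed in: Plate flat on the mat, centre within 30 mm, length within 17 degrees of the mat's; each jar present upright on the left bay's floor, each bottle on the right bay's, labels within 20 degrees of straight across to the reader bar, released and at rest; key pressed after that and up again (all of step 1 and value of joint key below 0.002 m); the robot touches nothing.
It fails at once if a bystander is shifted by more than 50 mm (distance of any of beaker, spanner, stopper, tipbox, dish, solvent from where it was at the start of the episode above 0.05 m).
Of jar1, jar2, bottle1, bottle2 only 3 to 4 are there at a start; the rules pass over those that are not, and their reading is None.
At some moment in a run one of jar1, jar2, bottle1, bottle2 may be knocked a few centimetres aside while the robot is not near it.
It also fails if it takes over 208 s, if anything falls off the work surface, if the arm or the gripper's body presses on something with over 40 N, if the wrist force passes 120 N, or if a joint passes its speed limit or range.

## Working session

There is one attempt and no reset: what is moved stays moved. The work goes in short steps, each a Python script; the robot and the scene stay as the last script left them, time stands still between calls to the robot, and variables do not carry over. Pictures are saved under pics/ and viewed, at most 14 in all, crops included, and the job is handed in when it is done.

```bash
mkdir -p pics; python3 - <<'E'
from bench import ctrl
import cv2, numpy as np
np.set_printoptions(precision=4,suppress=True)
for n in ("scene","top"):
    p=ctrl.camera_params(n); print(n,p)
    im=ctrl.read_camera(n); cv2.imwrite(f"pics/{n}0.png",im)
    cv2.imwrite(f"pics/{n}0b.png",cv2.resize(im,(800,600),interpolation=cv2.INTER_CUBIC))
print(ctrl.current_t(),ctrl.current_tool_pos(),ctrl.current_eef_rot())
E
```

```text
scene {'fx': 395.7886929749246, 'fy': 395.7886929749246, 'cx': 253.81339237588497, 'cy': 196.92753550371904, 'pose': array([[ 0.5577, -0.6556,  0.5091,  1.0676],
       [ 0.8299,  0.4279, -0.358 , -0.3209],
       [ 0.0169,  0.6221,  0.7827,  0.8609],
       [ 0.    ,  0.    ,  0.    ,  1.    ]])}
top {'fx': 360.69330949034565, 'fy': 360.69330949034565, 'cx': 247.88303023127557, 'cy': 191.2105474793368, 'pose': array([[ 0.0201,  0.9968, -0.0773,  0.4343],
       [-0.9996,  0.0213,  0.0157,  0.0482],
       [ 0.0173,  0.077 ,  0.9969,  1.1734],
       [ 0.    ,  0.    ,  0.    ,  1.    ]])}
0.1 [0.2693 0.5636 0.2134] [[-0.9023  0.4312 -0.0006]
 [ 0.4312  0.9023 -0.0009]
 [ 0.0001 -0.0011 -1.    ]]
```

View pics/top0b.png

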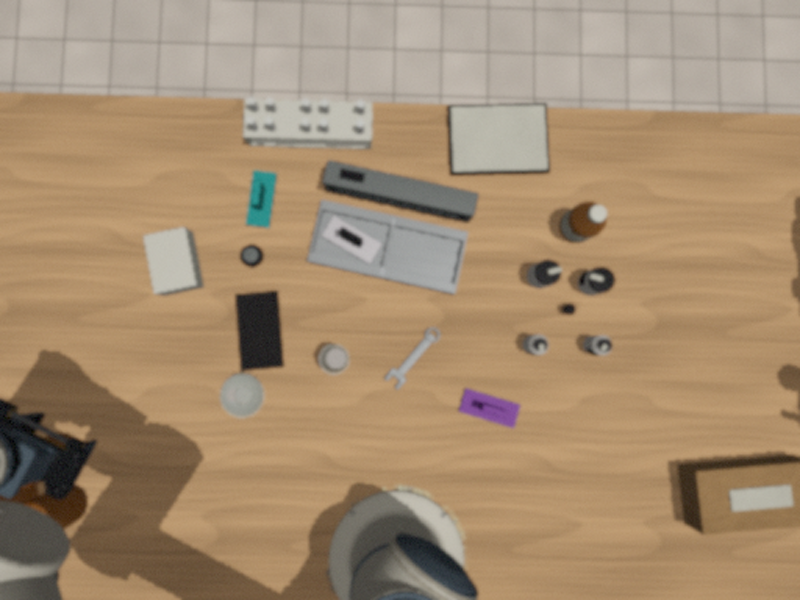

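View pics/scene0b.png

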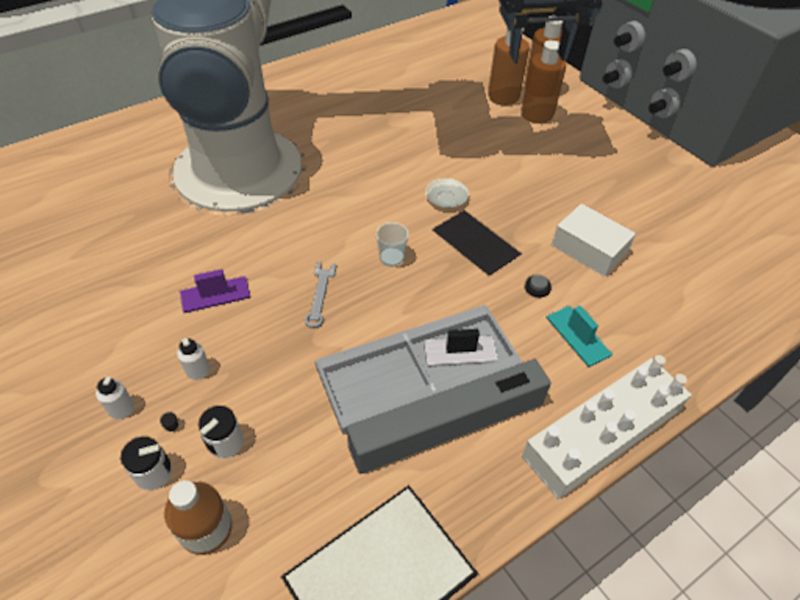

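Top view (800×600 px): the aluminium plate with its black grip is in the left bay at (352,238). The lookalikes are purple (489,407) and turquoise (261,198). The mat is at (259,330) and the key at (251,255). The other black or white round things are jars (546,272) and (598,280), bottles (537,345) and (600,345), the stopper (568,309), solvent (585,220), beaker (333,358) and dish (242,395). I choose the white/aluminium plate, the two wide-cap jars and the two slim bottles. Next I'll check close crops.

```bash
python3 - <<'E'
import cv2, numpy as np
t=cv2.imread("pics/top0.png"); s=cv2.imread("pics/scene0.png")
def crop(im,x0,y0,w,h,k,step=10):
    c=cv2.resize(im[y0:y0+h,x0:x0+w],None,fx=k,fy=k,interpolation=cv2.INTER_CUBIC)
    for x in range(-(-x0//step)*step,x0+w,step):
        X=int((x-x0+.5)*k); cv2.line(c,(X,0),(X,5),(0,0,255),1); 
        if x%20==0: cv2.putText(c,str(x),(X-9,16),0,.35,(0,0,255),1)
    for y in range(-(-y0//step)*step,y0+h,step):
        Y=int((y-y0+.5)*k); cv2.line(c,(0,Y),(5,Y),(0,0,255),1)
        if y%20==0: cv2.putText(c,str(y),(6,Y+4),0,.35,(0,0,255),1)
    return c
cv2.imwrite("pics/A.png",crop(t,145,98,165,124,4.8))
b1=crop(t,330,135,68,98,6); b2=crop(s,58,210,98,146,4)
H=588; m=np.zeros((H,410+392,3),np.uint8); m[:588,:408]=b1[:588]; m[:584,410:802]=b2
cv2.imwrite("pics/B.png",m[:,:800])
cv2.imwrite("pics/C.png",crop(s,195,130,200,150,4))
E
```

```text
(no output)
```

View pics/A.png

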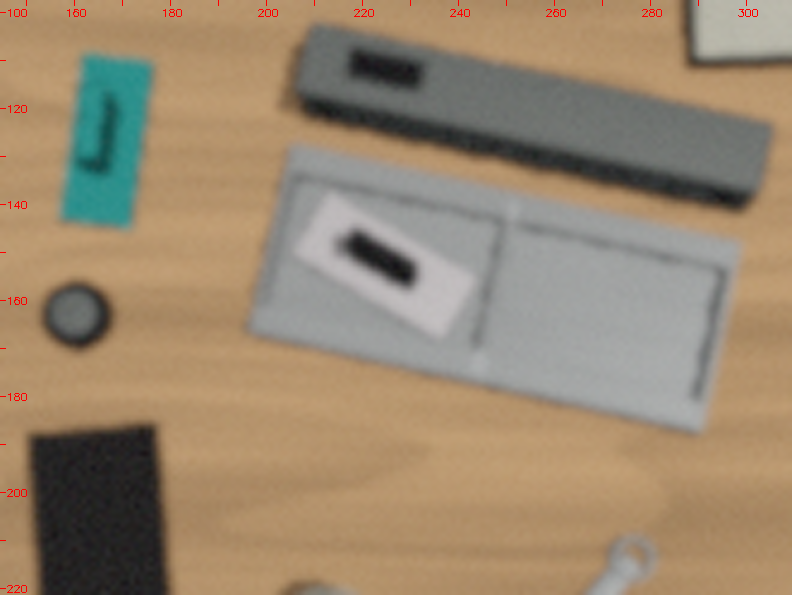

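View pics/B.png

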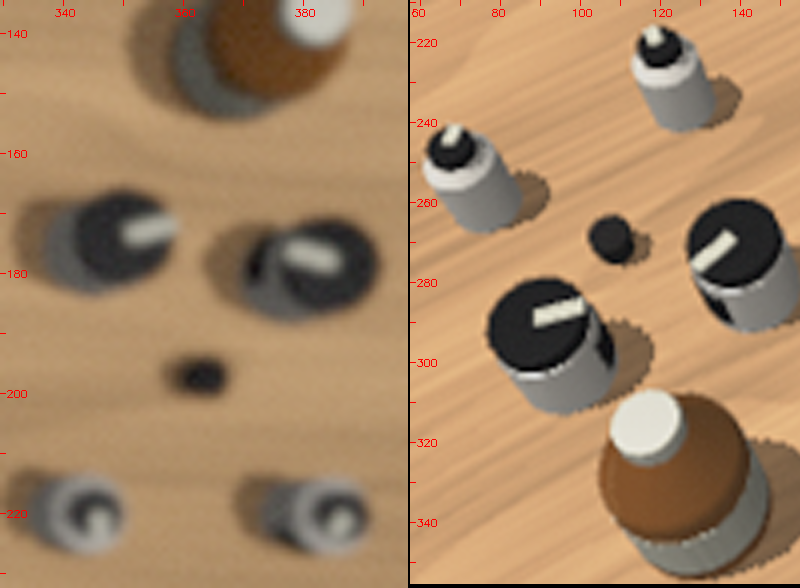

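View pics/C.png

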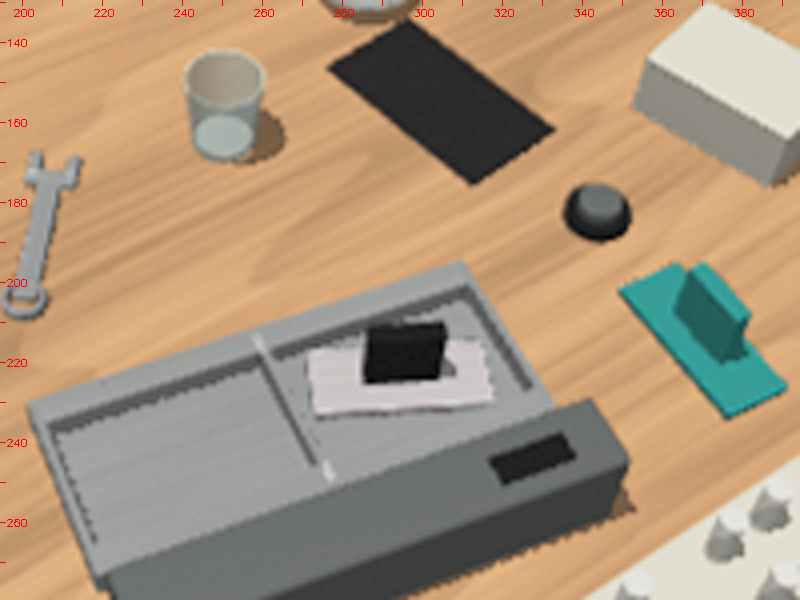

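Crop A shows the tray corners at (196,166), (205,128), (299,148) and (290,187), and the plate centre near (225,152). The stripes in crop B point roughly right, left and down. I'll triangulate these and rectify the views into the station frame.

```bash
cat > h.py <<'E'
import cv2, numpy as np
from bench import ctrl
np.set_printoptions(precision=4,suppress=True)
def P(n):
    p=ctrl.camera_params(n); T=np.array(p["pose"])
    K=np.array([[p["fx"],0,p["cx"]],[0,p["fy"],p["cy"]],[0,0,1]])
    R=np.diag([1,-1,-1])@T[:3,:3].T
    return K@np.c_[R,-R@T[:3,3]]
def proj(n,X):
    h=P(n)@np.r_[np.asarray(X,float),1]; return h[:2]/h[2]
def onz(n,uv,z):
    M=P(n); H=np.c_[M[:,0],M[:,1],M[:,2]*z+M[:,3]]
    w=np.linalg.solve(H,np.r_[uv,1]); return w[:2]/w[2]
def tri(ut,us):
    X=cv2.triangulatePoints(P("top"),P("scene"),np.array(ut,float).reshape(2,1),np.array(us,float).reshape(2,1))[:,0]
    X=X[:3]/X[3]; return X, np.linalg.norm(proj("top",X)-ut), np.linalg.norm(proj("scene",X)-us)
def rect(im,n,o,a,z,x0,x1,y0,y1,k):
    """plane z in frame at o, yaw a; output up=+x, left=+y, k px/mm (mm ranges)"""
    M=P(n); H=np.c_[M[:,0],M[:,1],M[:,2]*z+M[:,3]]
    c,s=np.cos(a),np.sin(a); F=np.array([[c,-s,o[0]],[s,c,o[1]],[0,0,1]])
    A=np.array([[0,-1e-3/k,x1*1e-3],[-1e-3/k,0,y1*1e-3],[0,0,1]])
    return cv2.warpPerspective(im,H@F@A,(int((y1-y0)*k),int((x1-x0)*k)),flags=cv2.INTER_CUBIC|cv2.WARP_INVERSE_MAP)
E
cat > s1.py <<'E'
from h import *
print("nearleft",tri((196.2,166.3),(310,195.3))); print("nearright",tri((290.3,187.5),(201.5,230.8)))
c=np.array([onz("top",u,.022) for u in [(196.2,166.3),(204.9,128.1),(298.7,148.1),(290.3,187.5)]])
print(c, np.linalg.norm(np.diff(c,axis=0),axis=1))
o=c.mean(0); d=(c[0]-c[3])+(c[1]-c[2]); a=np.arctan2(-d[0],d[1]); print("station",o,np.degrees(a))
t=cv2.imread("pics/top0.png"); s=cv2.imread("pics/scene0.png")
r=[rect(im,n,o,a,z,-75,75,-10,165,2.2) for im,n in((t,"top"),(s,"scene")) for z in (.012,.062)]
cv2.imwrite("pics/D.png",cv2.resize(np.vstack([np.hstack(r[:2]),np.hstack(r[2:])]),None,fx=1,fy=.9) if 0 else cv2.resize(np.vstack([np.hstack(r[:2]),np.hstack(r[2:])]),None,fx=.9,fy=.9))
E
python3 s1.py
```

```text
nearleft (array([0.6   , 0.1969, 0.0194]), np.float64(0.3882376118043184), np.float64(0.3806738713623836))
nearright (array([ 0.5384, -0.1073,  0.0181]), np.float64(0.2920189908869939), np.float64(0.3063784279459349))
[[ 0.6003  0.1975]
 [ 0.7257  0.1733]
 [ 0.6672 -0.1319]
 [ 0.5385 -0.106 ]] [0.1277 0.3107 0.1313]
station [0.6329 0.0332] -11.172439032272976
```

View pics/D.png

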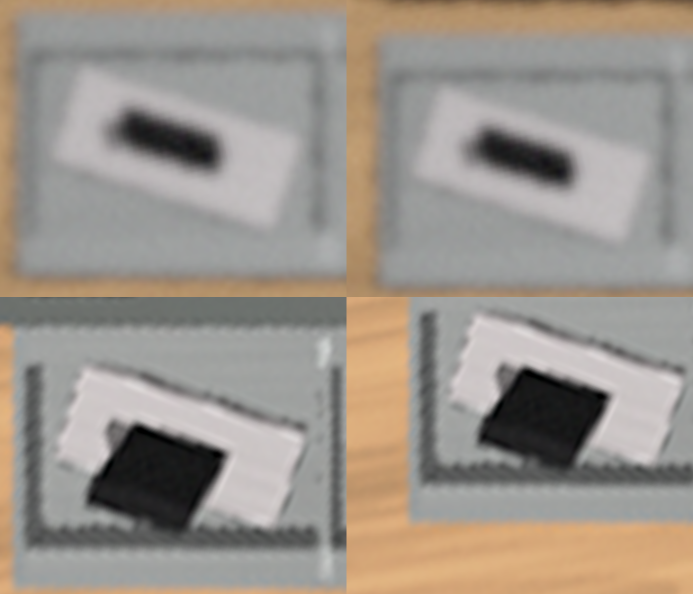

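Rectified (1.98 px/mm), the plate lies flat in the left bay. Its corners are (80,65), (300,135), (265,228) and (53,155), so it is turned about 18° the other way from the text, with its corners just clear of the rims. I'll act on what I measured. Next I'll triangulate the caps and measure the stripe directions.

```bash
cat > s2.py <<'E'
from h import *
t=cv2.imread("pics/top0.png"); s=cv2.imread("pics/scene0.png")
obj={"jL":((350,173.8),(139.25,270),.068,.026),"jR":((384,178.7),(90.25,290.75),.068,.026),
"bL":((345.7,220),(120,221.25),.072,.013),"bR":((386.5,220),(67.75,247),.072,.013)}
rows=[[],[]]
for n,(ut,us,z,rc) in obj.items():
    X,e1,e2=tri(ut,us); print(n,"tri",X,round(e1,2),round(e2,2),"topz",onz("top",ut,z),"scz",onz("scene",us,z))
    for i,(im,cn) in enumerate(((t,"top"),(s,"scene"))):
        r=rect(im,cn,X[:2],0,z,-35,35,-35,35,2.8); g=cv2.cvtColor(r,cv2.COLOR_BGR2GRAY)
        yy,xx=np.mgrid[:196,:196]; x=(35-(yy+.5)/2.8); y=(35-(xx+.5)/2.8)
        # dark cap: blob near centre
        m=(g<75).astype(np.uint8); nl,lab,st,ce=cv2.connectedComponentsWithStats(m)
        ins=(x**2+y**2<(rc*1e3*.8)**2)
        k=np.bincount(lab[ins&(m>0)]).argmax(); cnt=cv2.findContours((lab==k).astype(np.uint8),0,2)[0]
        hull=cv2.convexHull(max(cnt,key=cv2.contourArea)); (cx,cy),rad=cv2.minEnclosingCircle(hull)
        c=np.array([35-cy/2.8,35-cx/2.8])
        w=(g>130)&((x-c[0])**2+(y-c[1])**2<(rc*1e3*.88)**2)
        d=np.array([x[w].mean(),y[w].mean()])-c
        print("  ",cn,"cap r",round(rad/2.8,1),"centre",X[:2]+c*1e-3,"stripe yaw",round(np.degrees(np.arctan2(d[1],d[0])),1),"off",round(np.hypot(*d),1))
        cv2.circle(r,(int(cx),int(cy)),int(rc*2800),(0,0,255),1)
        rows[i].append(r)
cv2.imwrite("pics/E.png",np.vstack([np.hstack(r) for r in rows]))
E
python3 s2.py
```

```text
jL tri [ 0.5817 -0.2865  0.0628] 0.02 0.03 topz [ 0.581  -0.2849] scz [ 0.5848 -0.2868]
   top cap r 26.2 centre [ 0.58   -0.2829] stripe yaw -75.6 off 14.4
   scene cap r 28.0 centre [ 0.5847 -0.2885] stripe yaw -99.3 off 11.0
jR tri [ 0.5688 -0.3944  0.0603] 0.15 0.18 topz [ 0.568  -0.3909] scz [ 0.5733 -0.394 ]
   top cap r 30.2 centre [ 0.5711 -0.3864] stripe yaw 66.4 off 3.5
   scene cap r 28.2 centre [ 0.5726 -0.394 ] stripe yaw 98.8 off 10.4
bL tri [ 0.4377 -0.2716  0.0686] 0.14 0.14 topz [ 0.4379 -0.2702] scz [ 0.4402 -0.2721]
   top cap r 10.2 centre [ 0.4397 -0.2669] stripe yaw -144.3 off 7.4
   scene cap r 14.9 centre [ 0.4414 -0.2721] stripe yaw -176.0 off 8.0
bR tri [ 0.44   -0.3988  0.0675] 0.4 0.43 topz [ 0.4404 -0.3958] scz [ 0.4429 -0.3992]
   top cap r 11.5 centre [ 0.4398 -0.3949] stripe yaw -176.6 off 6.1
   scene cap r 15.5 centre [ 0.4427 -0.3981] stripe yaw 171.5 off 7.6
```

View pics/E.png

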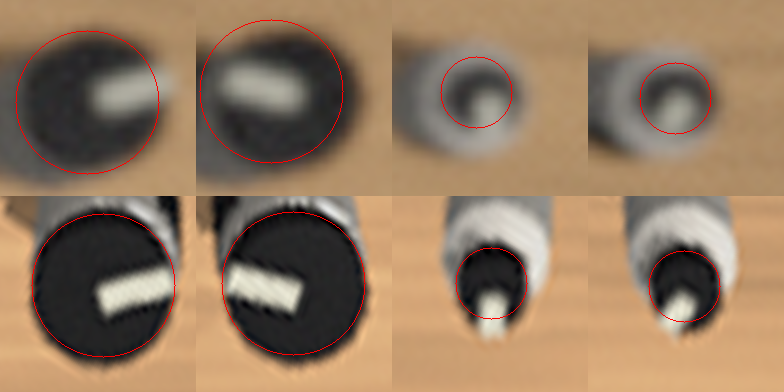

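Crop E shows the stripes: left jar's to the right and slightly up (yaw about −75°), right jar's to the left (about 76°), left bottle's straight back (about 180°), right bottle's back and to the left. Next come the finer stripe axes, then the mat, key and solvent.

```bash
cat > s3.py <<'E'
from h import *
t=cv2.imread("pics/top0.png"); s=cv2.imread("pics/scene0.png")
cen={"jL":(.5825,-.286,.068,22),"jR":(.5712,-.392,.068,22),"bL":(.4395,-.2705,.072,12),"bR":(.442,-.3965,.072,12)}
for n,(X,Y,z,rr) in cen.items():
    for im,cn in ((t,"top"),(s,"scene")):
        k=6; N=int(60*k); r=rect(im,cn,(X,Y),0,z,-30,30,-30,30,k); g=cv2.cvtColor(r,cv2.COLOR_BGR2GRAY).astype(float)
        yy,xx=np.mgrid[:N,:N]; x=30-(yy+.5)/k; y=30-(xx+.5)/k
        th=150 if cn=="scene" else (120 if n[0]=="j" else 95)
        m=((g>th)&(x**2+y**2<rr**2)).astype(np.uint8); nl,lab,st,ce=cv2.connectedComponentsWithStats(m)
        b=1+np.argsort(-st[1:,4])
        for kk in b[:2]:
            w=lab==kk; p=np.c_[x[w],y[w]]; c=p.mean(0); ev,V=np.linalg.eigh(np.cov((p-c).T)); v=V[:,1]
            print(n,cn,"c",c.round(1),"axis",round(np.degrees(np.arctan2(v[1],v[0])),1),"LxW",np.sqrt(12*ev[::-1]).round(1))
print("mat top",[onz("top",u,.004) for u in((150.75,188.1),(176.8,186.3),(180.6,233.7),(154.4,235.7))])
print("mat scene",[onz("scene",u,.004) for u in((313.25,175.75),(276.5,146.3),(296.75,134.5),(333.25,161.5))])
print("key",tri((161,162.7),(345,179.5)))
print("solvent cap",tri((382,137),(219.5-101+0,314)), "stopper",tri((362.5,196.8),(108,267)))
E
python3 s3.py
```

```text
jL top c [  1.5 -11.7] axis 106.4 LxW [20.4 11.3]
jL scene c [  0.1 -11.7] axis 106.6 LxW [20.8  8.9]
jR top c [1.3 8.7] axis 75.8 LxW [24.4 11.1]
jR scene c [-0.1  8.7] axis 74.5 LxW [25.2  9.2]
bL top c [-1.6 -2.3] axis 176.5 LxW [23.9 16.9]
bL scene c [-7.5 -1.9] axis 149.4 LxW [8.8 7.4]
bR top c [-6.2  0.3] axis 89.5 LxW [13.5 10.7]
bR top c [ 8.5 -1.6] axis 77.4 LxW [19.6  6.1]
bR scene c [-7.8  0.2] axis 119.9 LxW [9.7 7. ]
bR scene c [-3.5 11.4] axis 0.0 LxW [0.4 0. ]
mat top [array([0.5284, 0.3445]), array([0.5361, 0.2606]), array([0.3835, 0.2431]), array([0.3755, 0.3266])]
mat scene [array([0.5393, 0.2592]), array([0.383 , 0.2409]), array([0.3748, 0.3262]), array([0.5278, 0.3457])]
key (array([0.6103, 0.3116, 0.0227]), np.float64(0.4838706956576783), np.float64(0.4569802597902296))
solvent cap (array([ 0.6855, -0.3612,  0.1275]), np.float64(0.4448916317409195), np.float64(0.5662516084390756)) stopper (array([ 0.5123, -0.3408,  0.0246]), np.float64(0.9028331529876483), np.float64(1.0045121873787461))
```

```bash
python3 - <<'E'
import cv2,numpy as np
s=cv2.imread("pics/scene0.png")
a=s[233:273,58:92];b=s[210:250,108:142]
cv2.imwrite("pics/F.png",cv2.resize(np.hstack([a,b]),None,fx=11,fy=11,interpolation=cv2.INTER_NEAREST))
E
```

```text
(no output)
```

View pics/F.png

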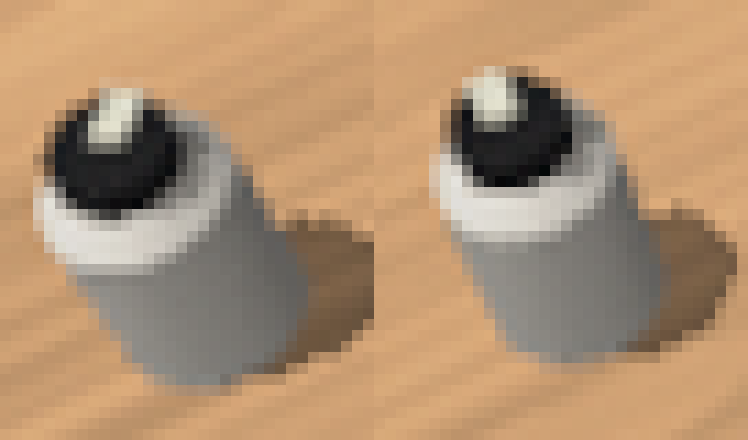

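The crop shows bottle stripes running from (67.5,245.0) to (69.1,240.9) on the right bottle and from (118.7,220.4) to (117.3,216.0) on the left one. I'll convert these to yaws, then plan reach and the plate move.

```bash
cat >> h.py <<'E'
ST=np.array([.633,.0325]); SA=-11.3
def st(x,y):
    a=np.radians(SA); return ST+np.array([x*np.cos(a)-y*np.sin(a),x*np.sin(a)+y*np.cos(a)])
def ori(th):
    c,s=np.cos(np.radians(th)),np.sin(np.radians(th)); return np.array([[-s,c,0],[c,s,0],[0,0,-1.]])
def pair(p,th,q,rot):
    """pick th choice (half turns) so pick and place both reachable; prefers small j6"""
    best=None
    for k in (0,180):
        a=ctrl.ik([*p,.06],ori(th+k)); b=ctrl.ik([*q,.06],ori(th+k+rot))
        if a is None or b is None: continue
        m=max(abs(a[5]),abs(b[5]))
        if best is None or m<best[0]: best=(m,th+k,a[5],b[5])
    return best
E
python3 - <<'E'
from h import *
for n,b,t in(("bR",(67.5,244.95),(69.1,240.9)),("bL",(118.7,220.4),(117.3,216.05))):
    B,T=onz("scene",b,.072),onz("scene",t,.072); d=T-B; print(n,B,T,np.degrees(np.arctan2(d[1],d[0])),np.linalg.norm(d))
pc=st(.0014,.0769); mat=np.array([.4557,.2931]); 
print("plate",pc, pair(pc,-28.8,pc,17.5), pair(pc,SA,mat,96.4-90-SA),pair(pc,SA,mat,96.4-270-SA))
for n,p,y,slot,off in(("jL",(.581,-.2865),-73.4,(0,.111),-20),("jR",(.569,-.394),75,(0,.042),0),("bL",(.439,-.271),-176,(0,-.042),0),("bR",(.441,-.3985),150,(0,-.111),0)):
    print(n,st(*slot),[pair(p,y+off,st(*slot),(SA-y)%360-k) for k in (0,360)])
E
```

```text
bR [ 0.4372 -0.3979] [ 0.4284 -0.3914] 143.47977034003588 0.010957080601970893
bL [ 0.4362 -0.2737] [ 0.4221 -0.2716] 171.53704540951256 0.01422926915442474
plate [0.6494 0.1076] (np.float64(33.0159051806897), -28.8, np.float64(33.0159051806897), np.float64(15.515905180689721)) (np.float64(20.03328758129318), -11.3, np.float64(15.515905180689721), np.float64(20.03328758129318)) (np.float64(159.96671241870683), -11.3, np.float64(15.515905180689721), np.float64(-159.96671241870683))
jL [0.6548 0.1413] [(np.float64(61.872488296277204), -93.4, np.float64(61.872488296277204), np.float64(38.37735356297141)), (np.float64(61.872488296277204), -93.4, np.float64(61.872488296277204), np.float64(38.37735356297141))]
jR [0.6412 0.0737] [(np.float64(114.64054620418514), 75, np.float64(-114.64054620418514), np.float64(12.557125543560778)), (np.float64(114.64054620418514), 75, np.float64(-114.64054620418514), np.float64(12.557125543560778))]
bL [ 0.6248 -0.0087] [(np.float64(137.67860053328522), -176, np.float64(137.67860053328522), np.float64(5.029973469691657)), (np.float64(137.67860053328522), -176, np.float64(137.67860053328522), np.float64(5.029973469691631))]
bR [ 0.6112 -0.0763] [(np.float64(162.1432450240787), 150, np.float64(162.1432450240787), np.float64(-1.3719028150882853)), (np.float64(162.1432450240787), 150, np.float64(162.1432450240787), np.float64(-1.3719028150882853))]
```

```bash
cat > plate.py <<'E'
from h import *
pc=st(.0014,.0769); mat=np.array([.456,.2934])
r=[(pair(pc,SA,mat,t-SA),t) for t in (96.6,-83.4)]; print(r)
t=min((x for x in r if x[0]),key=lambda x:x[0][0])[1]
ctrl.goto([*pc,.16],ori(SA-17.5)); ctrl.command_gripper(.6)
print("touch",ctrl.move_l([*pc,.031],.1,contact_N=8))
ctrl.command_gripper(0); print("w",ctrl.current_grip_width(),ctrl.current_grasp_force())
ctrl.goto([*pc,.032],ori(SA))
print("lift touch",ctrl.move_l([*pc,.15],.06,contact_N=15),ctrl.current_contact_force())
cv2.imwrite("pics/p1.png",ctrl.read_camera("scene"))
ctrl.goto([*mat,.13],ori(t)); 
print("down",ctrl.move_l([*mat,.031],.05,contact_N=6),ctrl.current_tool_pos(),ctrl.current_grip_width())
ctrl.command_gripper(.5); ctrl.move_l([*mat,.16],.15)
print(ctrl.current_t())
ctrl.goto([.4,-.05,.3],ori(0))
for n in("scene","top"): cv2.imwrite(f"pics/{n}1.png",ctrl.read_camera(n))
s=cv2.imread("pics/scene1.png")[115:275,195:395]; tt=cv2.imread("pics/top1.png")[95:245,130:330]
cv2.imwrite("pics/G.png",np.hstack([cv2.resize(s,(400,320)),cv2.resize(tt,(400,320))]))
E
python3 plate.py
```

```text
[((np.float64(70.15235087809829), -11.3, np.float64(15.515905180689721), np.float64(-70.15235087809829)), 96.6), ((np.float64(109.84764912190174), -11.3, np.float64(15.515905180689721), np.float64(109.84764912190174)), -83.4)]
touch False
w 0.15145730523431802 30.000101029872894
lift touch False [ 0.5031  0.2503 -1.7144]
down False [0.4561 0.2935 0.0312] 0.1513548750528819
12.85
```

View pics/G.png

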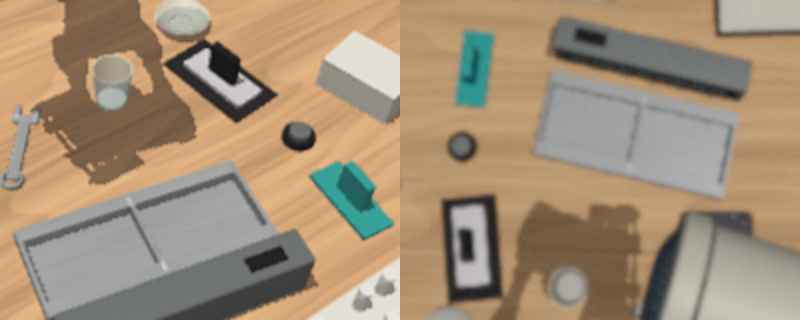

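The plate now lies lengthwise and centred on the mat, at (225,80) in the left tile and (470,248) in the right. Next: jars, checking beforehand that nothing has been nudged.

```bash
cat >> h.py <<'E'
REG={"jL":(125,255,162,296),"jR":(74,274,118,316),"bL":(110,212,142,246),"bR":(60,237,98,272)}
def diff(a,b):
    return {n:round(float(cv2.absdiff(a,b)[y0:y1,x0:x1].mean()),1) for n,(x0,y0,x1,y1) in REG.items()}
def pickplace(n,p,yaw,slot,off,op,zt=.027):
    p=np.array(p); q=st(*slot); rot=(SA-yaw+180)%360-180
    c=[x for x in(pair(p,yaw+off,q,rot),) if x]; m,th,*_=c[0]
    ctrl.goto([*p,.17],ori(th)); ctrl.command_gripper(op)
    hit=ctrl.move_l([*p,zt],.12,contact_N=8)
    ctrl.command_gripper(0); w=ctrl.current_grip_width()*91; print(n,"hit",hit,"width mm",round(w,1),ctrl.current_tool_pos())
    ctrl.move_l([*p,.17],.15); print(" held",round(ctrl.current_grip_width()*91,1))
    ctrl.goto([*q,.17],ori(th+rot)); 
    h=ctrl.move_l([*q,zt+.0055],.08,contact_N=6); print(" down",h,ctrl.current_tool_pos())
    ctrl.command_gripper(op); ctrl.move_l([*q,.17],.15)
E
python3 - <<'E'
from h import *
s0=cv2.imread("pics/scene0.png"); print(diff(s0,cv2.imread("pics/scene1.png")))
pickplace("jL",(.581,-.2865),-73.4,(0,.111),-20,.88)
s=ctrl.read_camera("scene"); cv2.imwrite("pics/scene2.png",s); print(diff(s0,s),ctrl.current_t())
E
```

```text
{'jL': 2.3, 'jR': 2.3, 'bL': 2.6, 'bR': 2.6}
jL hit False width mm 53.4 [ 0.5812 -0.2866  0.0272]
 held 53.2
 down False [0.655  0.1414 0.0329]
{'jL': 56.9, 'jR': 5.1, 'bL': 6.0, 'bR': 6.1} 24.4583
```

```bash
python3 - <<'E'
from h import *
s0=cv2.imread("pics/scene2.png")
pickplace("jR",(.569,-.3945),75,(0,.042),0,.88)
s=ctrl.read_camera("scene"); cv2.imwrite("pics/scene3.png",s); print(diff(s0,s),ctrl.current_t())
a=cv2.resize(s[200:320,50:170],(400,400),interpolation=2); b=cv2.resize(s[160:280,195:315],(400,400),interpolation=2); cv2.imwrite("pics/H.png",np.hstack([a,b]))
E
```

```text
jR hit False width mm 53.2 [ 0.5691 -0.3946  0.0272]
 held 53.5
 down False [0.6415 0.0737 0.0329]
{'jL': 0.7, 'jR': 51.2, 'bL': 35.7, 'bR': 0.8} 35.575
```

View pics/H.png

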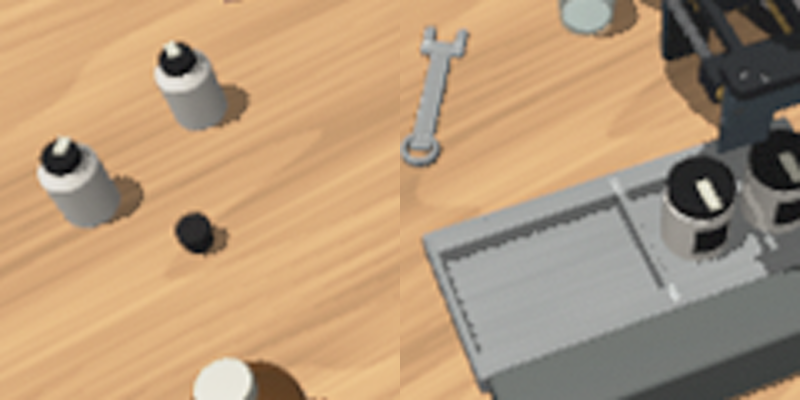

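Both jars stand with labels toward the bar. The left bottle has been knocked and now stands at about (103,218). I'll re-measure it.

```bash
python3 - <<'E'
from h import *
s=ctrl.read_camera("scene"); t=ctrl.read_camera("top"); cv2.imwrite("pics/top3.png",t)
u=proj("top",[*onz("scene",(102.6,218.1),.072),.072]); print(u,onz("scene",(102.6,218.1),.072)); x,y=np.round(u).astype(int)
a=cv2.resize(s[206:246,92:126],None,fx=11,fy=11,interpolation=0); b=cv2.resize(t[y-20:y+20,x-17:x+17],None,fx=11,fy=11,interpolation=0); print("topcrop origin",x-17,y-20)
cv2.imwrite("pics/I.png",np.hstack([a,b]))
E
```

```text
[356.581  229.8642] [ 0.4085 -0.3035]
topcrop origin 340 210
```

View pics/I.png

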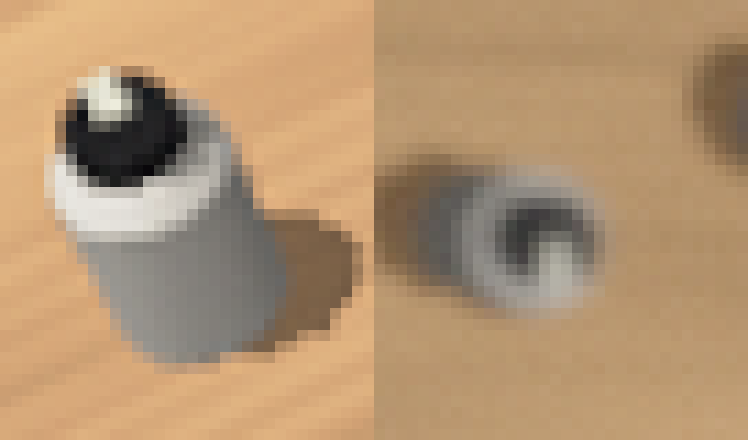

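The stripe runs from (102.05,216.4) to (100.1,212.3) in the scene view. In the top view the cap centre is (355.2,231.3) and the stripe end (356.6,234.8).

```bash
python3 - <<'E'
from h import *
B,T=onz("scene",(102.05,216.4),.072),onz("scene",(100.1,212.3),.072); y1=np.degrees(np.arctan2(*(T-B)[::-1]))
b,t=onz("top",(355.2,231.3),.072),onz("top",(356.6,234.8),.072); y2=np.degrees(np.arctan2(*(t-b)[::-1]))
X=tri((355.2,231.3),(102.05,216.4)); print(B,y1%360,b,y2%360,X)
yaw=(.7*(y1%360)+.3*(y2%360)); p=X[0][:2]; print(yaw,p)
s0=cv2.imread("pics/scene3.png")
if .055<X[0][2]<.085:
    pickplace("bL",p,yaw,(0,-.042),0,.75)
    pickplace("bR",(.439,-.398),146,(0,-.111),0,.75)
    print(ctrl.current_t()); ctrl.goto([.45,.3,.3],ori(90))
    s=ctrl.read_camera("scene"); cv2.imwrite("pics/scene4.png",s); cv2.imwrite("pics/top4.png",ctrl.read_camera("top"))
    cv2.imwrite("pics/J.png",cv2.resize(s[150:285,195:375],None,fx=4.4,fy=4.4,interpolation=2))
E
```

```text
[ 0.4029 -0.3028] 178.11778985183471 [ 0.4041 -0.2993] 202.0200881462191 (array([ 0.4033, -0.3014,  0.0713]), np.float64(0.6773566411205585), np.float64(0.6920385506235506))
185.28847934015002 [ 0.4033 -0.3014]
bL hit False width mm 39.4 [ 0.4033 -0.3015  0.0271]
 held 39.1
 down False [ 0.625  -0.0087  0.0329]
bR hit False width mm 39.6 [ 0.4391 -0.398   0.0271]
 held 39.5
 down False [ 0.6115 -0.0764  0.0329]
58.3
```

View pics/J.png

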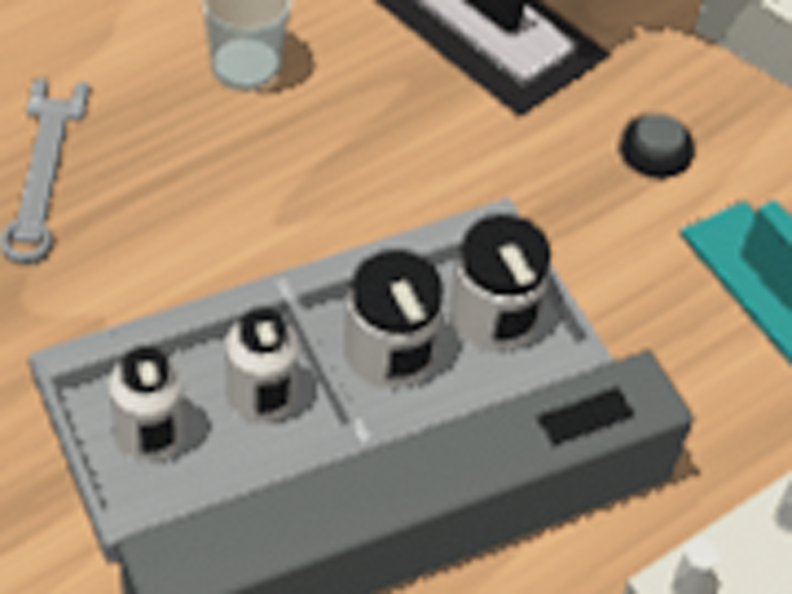

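All four stand in their bays with labels toward the bar. I'll check the bottle yaws more finely in a zoom.

```bash
python3 - <<'E'
from h import *
s=cv2.imread("pics/scene4.png")
a=s[216:258,217:244]; b=s[226:268,217+26-27:243]  # placeholder
# bL around px (195+264/4.4, 150+365/4.4)=(255,233); bR (228.5,243)
a=s[217:257,242:269]; b=s[224:264,215:242]
m=np.hstack([a,b]); cv2.imwrite("pics/K.png",cv2.resize(m,None,fx=14,fy=14,interpolation=cv2.INTER_CUBIC))
for n,c in(("jL",(0,.111)),("jR",(0,.042)),("bL",(0,-.042)),("bR",(0,-.111))):
    q=st(*c); R=.0271 if n[0]=="j" else .0201; zt=.072 if n[0]=="j" else .076
    f=lambda yaw,z,r:proj("scene",[q[0]+r*np.cos(np.radians(yaw)),q[1]+r*np.sin(np.radians(yaw)),z])
    print(n,"cap",proj("scene",[*q,zt]),"label@yaw",[(d,f(SA+d,.033,R).round(1)) for d in(-15,0,15)],"axis@.033",proj("scene",[*q,.033]).round(1))
E
```

```text
jL cap [309.6211 205.8454] label@yaw [(-15, array([310. , 223.5])), (0, array([312.6, 223. ])), (15, array([314.9, 221.8]))] axis@.033 [307.7 215. ]
jR cap [284.7803 214.1523] label@yaw [(-15, array([285.5, 232. ])), (0, array([288.2, 231.4])), (15, array([290.6, 230.3]))] axis@.033 [283.6 223.2]
bL cap [253.3477 223.7286] label@yaw [(-15, array([254.1, 240.4])), (0, array([256.2, 239.9])), (15, array([258., 239.]))] axis@.033 [253.1 233.6]
bR cap [226.3568 232.7372] label@yaw [(-15, array([227.8, 249.5])), (0, array([229.9, 249. ])), (15, array([231.8, 248.1]))] axis@.033 [227.  242.4]
```

View pics/K.png

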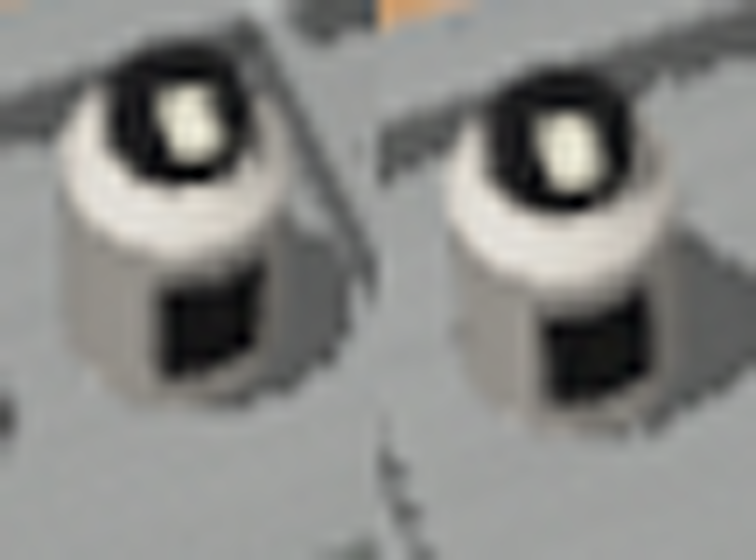

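Comparing label and cap offsets with the prediction gives yaw errors of about 0° and −2° for the jars, and −5° and −8° for the bottles. All are within 20°. Now I'll press the key.

```bash
python3 - <<'E'
from h import *
k=(.6103,.3118)
ctrl.command_gripper(0); ctrl.goto([*k,.10],ori(0))
h=ctrl.move_l([*k,.012],.02,contact_N=20); print(h,ctrl.current_tool_pos(),ctrl.current_contact_force())
ctrl.sleep(.3); print(ctrl.current_contact_force())
ctrl.move_l([*k,.12],.1); ctrl.goto([.45,.3,.3],ori(90)); ctrl.sleep(.5)
s=ctrl.read_camera("scene"); print(cv2.absdiff(s,cv2.imread("pics/scene4.png")).mean(), cv2.absdiff(s,cv2.imread("pics/scene4.png"))[160:270,195:400].max(), ctrl.current_t())
E
```

```text
True [0.6103 0.3118 0.0162] [-1.7995 -1.4919  9.9025]
[-1.8919 -0.3821 10.4083]
1.0628526475694444 41 69.5917
```

The key took about 10 N at z = 16 mm. One stepped press will confirm the travel.

```bash
python3 - <<'E'
from h import *
k=(.6103,.3118)
ctrl.goto([*k,.10],ori(0)); ctrl.move_l([*k,.028],.05); f0=ctrl.current_contact_force()[2]
for z in np.arange(.026,.0155,-.001):
    h=ctrl.move_l([*k,z],.02,contact_N=20); ctrl.sleep(.1); print(round(z,4),ctrl.current_tool_pos()[2].round(4),round(ctrl.current_contact_force()[2]-f0,1),end=" | ")
    if h or ctrl.current_contact_force()[2]-f0>25: break
ctrl.move_l([*k,.12],.1); ctrl.goto([.45,.3,.3],ori(90)); ctrl.sleep(.5)
s=ctrl.read_camera("scene"); cv2.imwrite("pics/L.png",cv2.resize(s[120:285,195:395],(800,594),interpolation=2)); print(cv2.absdiff(s,cv2.imread("pics/scene4.png"))[160:270,195:400].max(), ctrl.current_t())
E
```

```text
0.026 0.026 0.5 | 0.025 0.025 0.0 | 0.024 0.024 0.2 | 0.023 0.023 -0.2 | 0.022 0.0221 1.7 | 0.021 0.0211 2.8 | 0.02 0.02 2.5 | 0.019 0.019 3.5 | 0.018 0.018 4.6 | 0.017 0.017 3.8 | 0.016 0.0162 7.7 | 40 79.525
```

View pics/L.png

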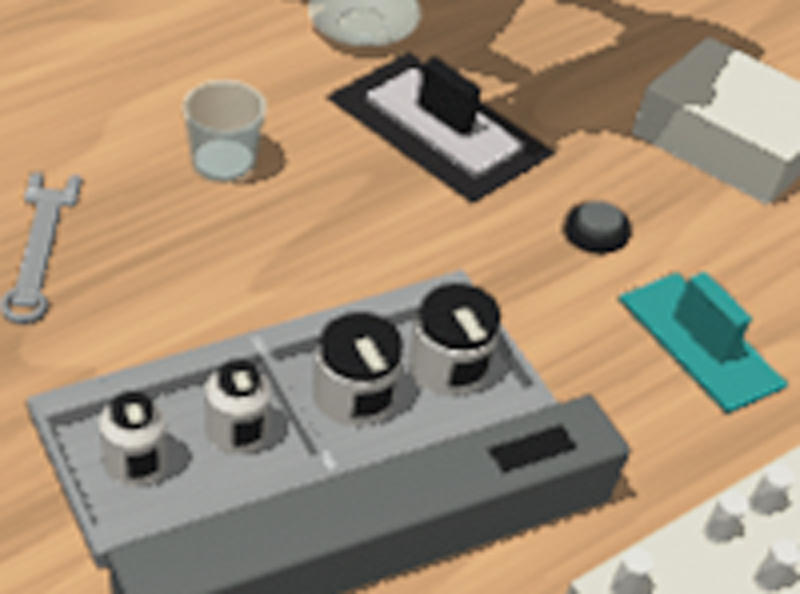

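The spring force built up from 22.3 mm to a hard stop at 16.2 mm, so the key travelled its full 6 mm. The picture shows the plate on the mat, all four containers in place and the key up again, so I'm handing in.

```bash
python3 -c "
from bench import ctrl
print(ctrl.sign_off())"
```

```text
the job is handed in; nothing more can be done
None
```

The job is handed in (the verdict was not shown): the plate lies lengthwise on the mat, both jars and both bottles stand in their bays with labels to the reader, and the scan key was pressed fully and released after that.

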